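# Stack a bearing and spacer on a sprung spindle and trap them with a slotted washer

## Task

Rebuild the drive head of the bench mixer: put the bearing over the upright spindle onto its spring seat, then the spacer sleeve on top of the bearing. Then press the stack down against the spring with the slotted retaining washer until the bearing is felt firmly on the rigid shoulder (press with about 15 N for half a second), slide the washer fully home into the groove under the spindle's head, flat on the spacer, and let go so that the spring holds everything trapped. Never put more than 25 N on the bearing and leave the jar, the dish and the screwdriver where they are.

Things in the scene. Friction and masses are not known exactly. Their poses are not given: they have to be found in the camera images.
- drive: White mixer drive unit fixed to the bench, 190 x 170 mm, flat deck 70 mm above the bench, with a 9 mm high strip on the deck starting 78 mm from the spindle on the +x side. Origin on the bench straight below the upright steel spindle, z up; blue control panel on its -x face.
- axis (a point): Point of the drive unit on the spindle's axis at deck height, 70 mm above the bench. The spindle is 16 mm thick; from the top: a head 6 mm high (its upper 3.5 mm a cone narrowing to 9 mm), a groove 10 mm high with a 9 mm core, a 3.5 mm cone back to 16 mm, and, 40 mm below the head's underside, a rigid shoulder of four lugs (46 mm across) that stops the bearing.
- seat_rest (a point): Point on the axis, 106 mm above the bench: height of the top of the unloaded spring seat, four dark arms 46 mm across, between the lugs of the shoulder. It is pushed straight down against a spring: 4.5 N to start, then 0.25 N more per mm, travel 22 mm.
- head_low (a point): Point on the axis, 127 mm above the bench: the lowest height of the head's underside. The whole spindle (head, groove, shoulder together) is height-adjusted and its height is not measured: the head's underside really is 0 to 15 mm above this point. It does not give when pushed.
- stack_top (a point): Point on the axis, 140 mm above the bench: the spacer's top with bearing and spacer on the unloaded seat. The stack must be pressed 4 to 19 mm until the bearing meets the shoulder (5 to 10 N of spring, then rigid); the gap between spacer and head is then 6 mm, 2 mm more than the washer needs.
- bearing_mid (a point): Bearing: thick steel ring with a dark annular shield on its faces, 46 mm outside, 18 mm bore, 14 mm high, 90 g, lying flat on the 3 mm thick blue mat. Point at its centre, half-way up; z along its bore.
- spacer_mid (a point): Spacer sleeve: plain aluminium ring, 36 mm outside, 18 mm bore, 20 mm high, 50 g, standing on the mat. Point at its centre, half-way up; z along its bore.
- retainer_slot (a point): Slotted washer: flat U-shaped steel plate 4 mm thick, 42 x 36 mm (x -28 to +14 mm of this point), 11 mm slot open to +x, closed at x = -5.5 mm; black grip post near the closed end; 60 g, flat on the mat. Point in the slot, 2 mm above the underside; spindle axis is here (within 1 mm) when fully home. It goes onto the core moving along its +x, from any side. z up.
- retainer_grip (a point): Centre of the washer's black upright grip post: 12 mm (x) by 20 mm (y) and 40 mm high, standing on the plate, so its top is 44 mm and this point 24 mm above the plate's underside; 19 mm in -x from the slot point. Same axes.
- jar: Bystander: closed brown glass jar, 54 mm across, 75 mm high. Origin at the centre of its underside.
- dish: Bystander: closed clear dish, 90 mm across, 14 mm high. Origin at the centre of its underside.
- driver: Bystander: screwdriver lying on the bench, 170 mm long along its x.
Things that resemble listed ones, but are neither listed nor needed, are in the scene too. What is shaped like the part that bears spacer_mid but red is not meant.

How it is judged:
On the way, in this order (a step that is already met when the one before it is completed fails the run):
1. the bearing lies flat on the spring seat, round the spindle (horizontal distance between bearing_mid and axis below 0.003 m and z of bearing_mid in the frame of drive below 0.115 m and angle between bearing_mid's own z axis and vertical below 0.1 rad), for 0.2 s.
2. the spacer stands on the bearing, round the spindle (horizontal distance between each of spacer_mid, bearing_mid and axis below 0.003 m and z of spacer_mid in the frame of bearing_mid between 0.015 and 0.019 m and angle between spacer_mid's own z axis and vertical below 0.1 rad), for 0.2 s.
3. the bearing, spacer and washer stack is pressed onto the shoulder (contact force between bearing and drive above 12 N and contact force between retainer and spacer above 5 N), for 0.2 s.
At the end, for the whole second after the job is handed in: Bearing on the sprung seat and spacer on it, both within 3 mm of the spindle's axis; washer flat on the spacer (2 mm, 0.1 rad), slot point within 4 mm of the axis, pressed by the spring against the drive's spindle head with over 1.5 N; all released and at rest (horizontal distance between each of bearing_mid, spacer_mid and axis below 0.003 m and z of bearing_mid in the frame of drive below 0.115 m and z of spacer_mid in the frame of bearing_mid between 0.015 and 0.019 m and horizontal distance between retainer_slot and axis below 0.004 m and z of retainer_slot in the frame of spacer_mid between 0.01 and 0.014 m and angle between retainer_slot's own z axis and vertical below 0.1 rad and contact force between retainer and drive above 1.5 N and linear speed of each of retainer, spacer below 0.01 m/s); the robot touches nothing.
It fails at once if the bearing is pressed on the drive with more than 25 N (contact force between bearing and drive above 25 N).
It fails at once if the jar, the dish or the screwdriver is moved by more than 30 mm (distance of any of jar, dish, driver from where it was at the start of the episode above 0.03 m).
It also fails if it takes over 72 s, if anything falls off the work surface, if the arm or the gripper's body presses on something with over 40 N, if the wrist force passes 120 N, or if a joint passes its speed limit or range.

## Robot

A 6-joint arm with a two-finger parallel gripper is mounted at the origin on the work surface. World frame = base frame: x ahead of the robot, y to its left, z up, the work surface at z = 0. Lengths are in m, angles in rad, forces in N, time in s.
With the tool pointing down it reaches from about 0.275 to 0.875 m from the base axis. Payload 12.5 kg.
Tool frame: the origin (TCP) lies between the finger pads; the fingertips stand 14 mm ahead of it and the grasp point (between the pads) lies 5 mm behind it (arm.tips_ahead is the distance from the TCP to the fingertips, in m); x points along the fingers, y is the direction in which the jaws open and shut, and the axes are right-handed (so a half turn about x gives the same grasp; the last joint's range is limited). The gripper opens to 85 mm and grips with 20 to 120 N. Pads are 22 mm wide; open, the fingers measure 114 mm over their backs; the gripper's body (76 mm by 85 mm) begins 54 mm behind the grasp point. The pads swing forward as they close: fully open they stand 13 mm farther back than shut.
Start: joints at [1.177, 0.351, 1.652, -0, 1.139, -0.085], TCP at [0.167, 0.524, 0.245] pointing down, gripper open.
Joint ranges: [-2.75, 2.75], [-0.79, 2.1], [0.01, 2.65], [-1.57, 4.71], [0.07, 3.14], [-2.87, 2.87]. Speed limits (rad/s): [2.22, 2.22, 2.79, 3.14, 3.14, 3.14].

## Interface

Orientations are given as a unit quaternion [w, x, y, z].
In Python, from workcell import arm gives the robot as it stands.
- The arm moves only by the tool carry_out, never from a script. Its argument "rows" is a list of rows, each a list of 2 entries, a list of its own where there are three numbers: the shift along the tool's x, y, z in mm, then the turn about the tool's x in rad. A call has 1 to 5 rows; each row is the pose to reach, as a shift and turn from the pose commanded when the call began, along the tool's axes at that moment; what a row does not reach only later rows make up. A row lasts 1/12 s, in which the tool goes at most 41.7 mm and 7.16 degrees, less where a joint would pass 70% of its speed; a pose out of reach is approached as far as the arm can. A call with a gripper value outside its range is refused whole. "jaw" is the opening, from -1 (shut) to 1 (fully open), so that 0 is half open, set as the call begins (left out, the last holds). The fingers move at their own pace and stop on an object; "squeeze" is the grip in N (left out, the last holds). Time passes only in rows, so rows that repeat a pose let the fingers close. It gives the time, the measured TCP pose, the force and the opening at its end, in the units of the state.
- arm.get_obs(): the state, without advancing time (a new reading comes with each control period).
- arm.camera(name): name is "side" or "top" or "wrist"; returns a dict with "color" (480x640x3 uint8, blue, green, red), "mtx" (3x3 intrinsics, pixels), "xyz" and "orientation" of the camera in the world. Camera axes: x right, y up, looking along -z (the intrinsics and any distortion apply to the point x, -y, -z); pixel columns grow to the right and rows downward; lengths in m; the calibration is good to about 2 mm. A picture is of the moment at which its call begins. There is no depth.
- arm.sign_off(): hands the job in, once; it reports no verdict.
The state is a dict: "time_s": time; "joint_positions": joint angles; "qvel": joint speeds; "joint_efforts": joint torques, N m; "tcp_pos": TCP position; "orientation": TCP orientation; "contact_force": force on the tool from outside, world axes, zero at the start; "torque": the same for the moment, N m; "width": opening from 0.0 (shut) to 1.0 (fully open).
Only numpy, scipy, OpenCV 4.12 (cv2) and the standard library are available. Lean on these libraries where they do the work, as an engineer would, in place of code of your own. Each camera call takes 0.05 s, during which the arm holds its last target. There are 200 camera calls.

## Working session

There is one attempt and no reset: what is moved stays moved. The work goes in short steps, Python scripts to look and compute and a tool call to move; the robot and the scene stay as the last step left them, time stands still between calls to the robot, and variables do not carry over. Pictures are saved under pics/ and viewed, about 8 in all and at most 12, crops included, and the job is handed in when it is done.

Besides the shell and the picture viewer there is one more tool, called after "Request:" as name(argument=value, ...) on one line, values as JSON. carry_out: Moves the arm, as the interface text tells. Its arguments: {"type":"object","properties":{"rows":{"type":"array","items":{"type":"array"}},"jaw":{"type":"number"},"squeeze":{"type":"number"}},"required":["rows"]}

```bash
ls; mkdir -p pics; python3 - <<'E'
from workcell import arm
import cv2,numpy as np
for n in ("top","side"):
    c=arm.camera(n); cv2.imwrite(f"pics/{n}0.png",c["color"]); print(n,c["mtx"],c["xyz"],c["orientation"])
    np.savez(n+"0.npz",**{k:np.array(v) for k,v in c.items() if v is not None})
    print(c.keys())
print(arm.get_obs(), arm.tips_ahead)
E
```

```text
pics
top [[519.4276962    0.         312.37263186]
 [  0.         519.4276962  235.3908082 ]
 [  0.           0.           1.        ]] [0.5487071  0.08963332 0.90045293] [-0.70542122 -0.01595404  0.00629867  0.70858076]
dict_keys(['color', 'mtx', 'xyz', 'orientation'])
side [[567.57847082   0.         317.0030764 ]
 [  0.         567.57847082 240.39074397]
 [  0.           0.           1.        ]] [ 0.10755823 -0.4355889   0.68864544] [ 0.84228092  0.40370771 -0.15739146 -0.32064132]
dict_keys(['color', 'mtx', 'xyz', 'orientation'])
{'time_s': 0.1, 'joint_positions': array([ 1.17741154e+00,  3.51184319e-01,  1.65231153e+00, -1.01346073e-05,
        1.13909958e+00, -8.46152039e-02]), 'qvel': array([-0.00070891, -0.00404168, -0.00169706, -0.00075917,  0.00294625,
       -0.00049692]), 'joint_efforts': array([-5.28423334e-04, -5.06832755e+01, -2.91873837e+01, -1.14742402e-04,
        2.68158583e-03, -1.62748513e-06]), 'tcp_pos': array([0.16702309, 0.52375219, 0.24482963]), 'orientation': array([ 0.69861605,  0.10838667,  0.69877759, -0.10907712]), 'contact_force': array([-0.05267174,  0.11280592,  0.06147775]), 'torque': array([ 0.01765497, -0.03191875, -0.02390662]), 'width': 1.0010110853459748} 0.014
```

View pics/top0.png

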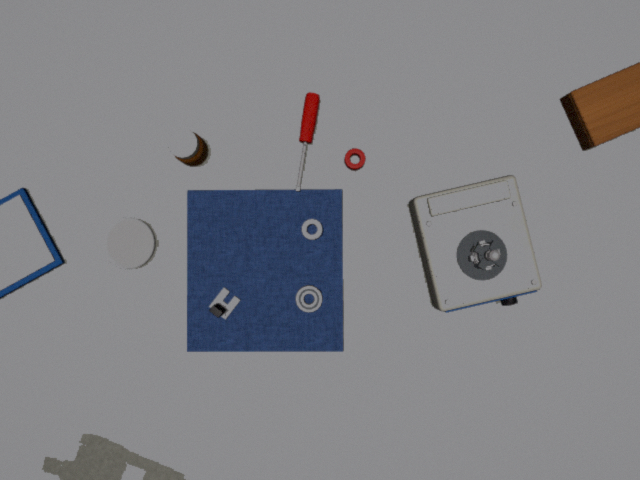

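View pics/side0.png

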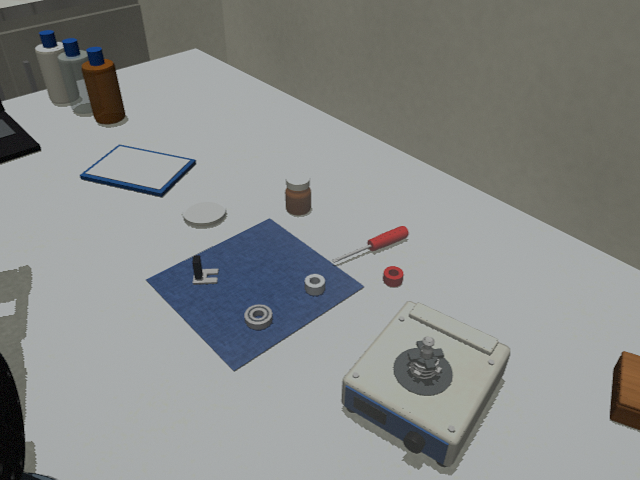

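```bash
cat > h.py <<'E'
import numpy as np, cv2
from scipy.spatial.transform import Rotation as R
def rot(q): return R.from_quat([q[1],q[2],q[3],q[0]]).as_matrix()
def ray(c,uv):
    m=c["mtx"]; d=np.array([(uv[0]-m[0,2])/m[0,0],-(uv[1]-m[1,2])/m[1,1],-1.]); return np.array(c["xyz"]),rot(c["orientation"])@d
def onz(c,uv,z):
    o,d=ray(c,uv); return o+d*(z-o[2])/d[2]
def proj(c,p):
    v=rot(c["orientation"]).T@(np.array(p)-c["xyz"]); m=c["mtx"]
    return np.array([m[0,2]+m[0,0]*v[0]/-v[2], m[1,2]+m[1,1]*-v[1]/-v[2]])
def tri(a,ua,b,ub):
    o1,d1=ray(a,ua);o2,d2=ray(b,ub)
    s=np.linalg.lstsq(np.stack([d1,-d2],1),o2-o1,rcond=None)[0]
    p,q=o1+s[0]*d1,o2+s[1]*d2; return (p+q)/2,np.linalg.norm(p-q)
def load(n): return dict(np.load(n))
def plan(obs,target,yaw=None):
    """shift (mm, tool axes) and turn about tool x, to bring TCP to target with tool y at world yaw (mod pi)"""
    M=rot(obs["orientation"]); s=M.T@(np.array(target)-obs["tcp_pos"])*1e3
    y=np.arctan2(M[1,1],M[0,1]); t=0
    if yaw is not None:
        d=(yaw-y+np.pi/2)%np.pi-np.pi/2; t=-d   # tool x points down
    print("shift",s.round(1),"turn",round(t,3),"j6",obs["joint_positions"][5].round(2),"tool y yaw",y.round(3),"tilt",np.round(M[2,0],4))
E
python3 - <<'E'
from h import *
t=load("top0.npz"); im=t["color"]
sub=im[190:350,188:343].astype(int)
m=((sub[...,2]>70)).astype(np.uint8)  # red channel: not blue mat
n,l,st,ce=cv2.connectedComponentsWithStats(m)
for i in range(1,n):
    if st[i,4]>20: 
        cs,_=cv2.findContours((l==i).astype(np.uint8),0,2); (x,y),r=cv2.minEnclosingCircle(cs[0])
        print(st[i],ce[i]+[188,190],(x+188,y+190,r))
s=load("side0.npz")["color"]
crops=[cv2.resize(a,(400,300),interpolation=cv2.INTER_CUBIC) for a in (im[275:335,190:270],im[200:320,260:420],im[210:300,422:542],s[330:390,385:465])]
cv2.imwrite("pics/m1.png",np.vstack([np.hstack(crops[:2]),np.hstack(crops[2:])]))
E
```

```text
[154   0   1  89  89] [342. 234.] (342.0, 234.0, 44.000099182128906)
[113  28  22  22 287] [311.26480836 228.74216028] (311.3286819458008, 228.5836639404297, 10.787179946899414)
[107  95  27  28 500] [308.288 298.598] (308.4493637084961, 298.62657928466797, 13.703550338745117)
[ 21  97  31  33 378] [224.96825397 301.93650794] (224.0, 303.0, 16.03131866455078)
```

View pics/m1.png

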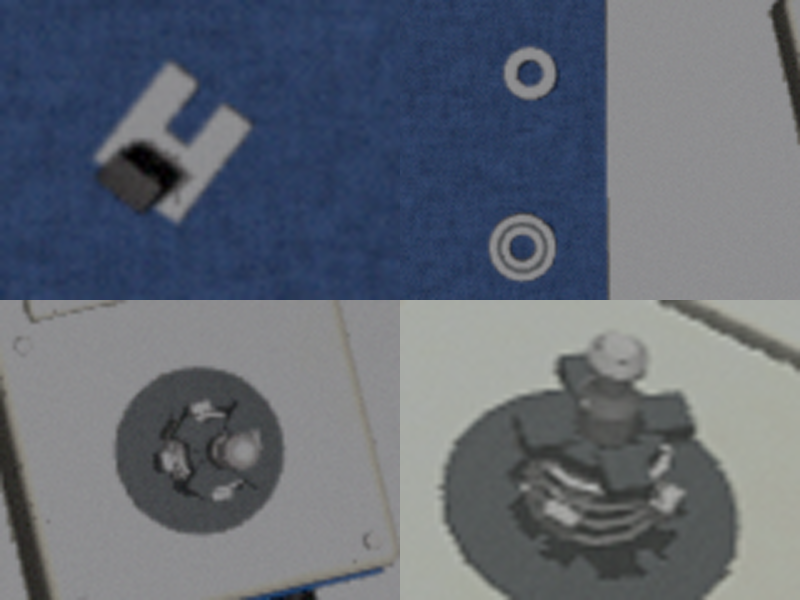

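```bash
python3 - <<'E'
from h import *
from workcell import arm
t=load("top0.npz"); s=load("side0.npz")
g=cv2.cvtColor(t["color"],cv2.COLOR_BGR2GRAY)
m=np.zeros_like(g); m[222:290,448:515]=(g[222:290,448:515]<85)
cs,_=cv2.findContours(m,0,2); c=max(cs,key=cv2.contourArea); e=cv2.fitEllipse(cv2.convexHull(c)); print(e)
print("disc z70",onz(t,e[0],.07),"r mm",e[1][0]/2*.83/519)
# disc in side view
g2=cv2.cvtColor(s["color"],cv2.COLOR_BGR2GRAY)
m=np.zeros_like(g2); m[340:400,388:460]=(g2[340:400,388:460]<120)
cs,_=cv2.findContours(m,0,2); c=max(cs,key=cv2.contourArea); e2=cv2.fitEllipse(cv2.convexHull(c)); print(e2, onz(s,e2[0],.07))
p=tri(t,(494.9,254.1),s,(428.5,340)); print("head top",p)
a=onz(t,e[0],.07)
for z in (.133,.14,.148): print(z,proj(t,[a[0],a[1],z]),proj(s,[a[0],a[1],z]))
print("bearing",onz(t,(308.45,298.6),.017),"spacer",onz(t,(311.33,228.6),.023))
# washer: crop px *0.2+(190,275); plate top z=7mm
P=lambda u,v:onz(t,(190+u*.2,275+v*.2),.007)
A,B,C,D=P(172,62),P(252,124),P(180,222),P(94,160)  # front-left, front-right, back-right, back-left
f=(A+B)/2; b=(C+D)/2; x=(f-b)/np.linalg.norm(f-b); print("washer len",np.linalg.norm(f-b),np.linalg.norm(A-B),"yaw",np.arctan2(x[1],x[0]),"slot",(f+b)/2+.007*x,"grip",(f+b)/2-.012*x)
# drive yaw: panel lower edge; strip edge top-left->right at z~.079
E
```

```text
((481.2456970214844, 254.72030639648438), (48.71755599975586, 49.53486251831055), 101.82101440429688)
disc z70 [ 0.54285616 -0.16760895  0.07      ] r mm 0.03895527117514196
((422.8797607421875, 368.89788818359375), (52.99018096923828, 59.497802734375), 119.0387954711914) [ 0.54782679 -0.16605411  0.07      ]
head top (array([ 0.54424225, -0.16817596,  0.1330995 ]), np.float64(0.0003267069776490153))
0.133 [494.58693028 254.96708132] [427.32643871 340.35956964]
0.14 [496.2064049 254.997037 ] [428.02497086 336.6871143 ]
0.148 [498.09431029 255.03195788] [428.83366628 332.43548782]
bearing [0.46935609 0.10874724 0.017     ] spacer [0.58785665 0.10327263 0.023     ]
washer len 0.042262831679747453 0.03486178114083689 yaw -0.6565598809088409 slot [0.46623014 0.24829245 0.007     ] grip [0.4511803  0.25988996 0.007     ]
```

```bash
python3 - <<'E'
from h import *
from workcell import arm
o=arm.get_obs(); print(rot(o["orientation"]).round(3))
plan(o,[.469,.109,.13],0)
plan(o,[.469,.109,.13],np.pi/2)
c=arm.camera("wrist"); print(rot(o["orientation"]).T@(np.array(c["xyz"])-o["tcp_pos"]), (rot(o["orientation"]).T@rot(c["orientation"])).round(3),c["mtx"][0])
E
```

```text
[[-0.     0.304  0.953]
 [-0.001  0.953 -0.304]
 [-1.    -0.001 -0.   ]]
shift [ 115.1 -303.3  413.7] turn 1.262 j6 -0.08 tool y yaw 1.262 tilt -1.0
shift [ 115.1 -303.3  413.7] turn -0.309 j6 -0.08 tool y yaw 1.262 tilt -1.0
[-1.27573844e-01 -4.50327458e-05 -8.47338056e-02] [[-0.     0.329 -0.945]
 [ 1.     0.001  0.   ]
 [ 0.001 -0.945 -0.329]] [398.93323415   0.         319.3101516 ]
```

Request:
carry_out(rows=[[[8,-20,28],0],[[16,-40,55],0],[[23,-61,83],0],[[31,-81,110],0],[[38,-101,138],0]], jaw=1)

```text
time_s: 0.57
tcp_pos: [0.2683, 0.3843, 0.2068]
orientation: [0.699, 0.108, 0.699, -0.109]
contact_force: [0.4, 0.3, -0.3]
width: 0.998
```

Request:
carry_out(rows=[[[8,-20,28],0],[[16,-40,55],0],[[23,-61,83],0],[[31,-81,110],0],[[38,-101,138],0]])

```text
time_s: 0.98
tcp_pos: [0.3692, 0.2461, 0.1688]
orientation: [0.699, 0.109, 0.699, -0.109]
contact_force: [-0.0, 0.6, 0.2]
width: 1.001
```

Request:
carry_out(rows=[[[8,-20,28],0],[[16,-40,55],0],[[23,-61,83],0],[[31,-81,110],0],[[39,-101,138],0]])

```text
time_s: 1.4
tcp_pos: [0.4701, 0.1079, 0.1299]
orientation: [0.699, 0.109, 0.699, -0.109]
contact_force: [0.1, 0.5, -0.4]
width: 0.998
```

```bash
cat > look.py <<'E'
import sys
from h import *
from workcell import arm
o=arm.get_obs(); c=arm.camera("wrist"); n=sys.argv[1]
cv2.imwrite(f"pics/{n}.png",c["color"]); np.savez(n+".npz",**{k:np.array(v) for k,v in c.items()})
print(o["time_s"],o["tcp_pos"].round(4),o["contact_force"].round(2),round(o["width"],3),o["joint_positions"].round(2))
E
python3 look.py w1
```

```text
1.4 [0.4701 0.1079 0.1299] [ 0.14  0.54 -0.37] 0.998 [ 0.13  0.39  1.93  0.    0.82 -1.13]
```

View pics/w1.png

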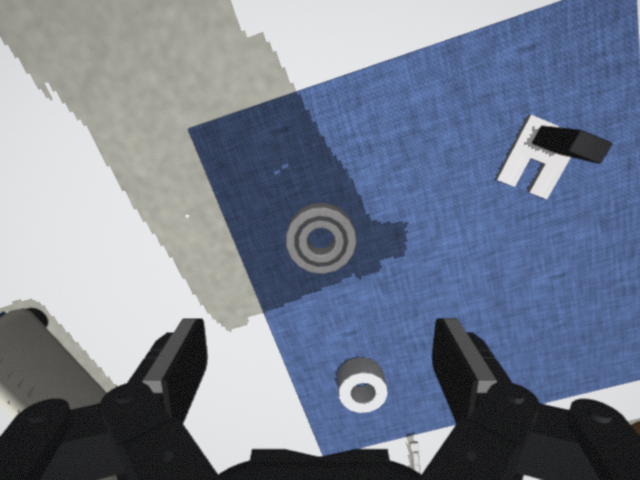

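```bash
python3 - <<'E'
from h import *
from workcell import arm
w=load("w1.npz"); im=w["color"].astype(int)
m=((im[...,2]>0.75*im[...,0])).astype(np.uint8); m[:200]=0; m[278:]=0; m[:,:285]=0; m[:,360:]=0
cs,_=cv2.findContours(m,0,2); c=max(cs,key=cv2.contourArea); e=cv2.fitEllipse(cv2.convexHull(c)); print(e,onz(w,e[0],.017))
print("spacer",onz(w,(363,393),.023),onz(w,(318.5,238.5),.017))
# washer: tine fronts, back
f=(onz(w,(498,179),.007)+onz(w,(548,198),.007))/2; print("front mid",f)
o=arm.get_obs()
plan(o,[.4694,.1087,.022])
E
```

```text
((320.6439514160156, 237.99066162109375), (71.0772476196289, 71.34175872802734), 177.87448120117188) [0.46898132 0.10901123 0.017     ]
spacer [0.58868099 0.1027617  0.023     ] [0.46889158 0.10760357 0.017     ]
front mid [0.47992503 0.24100574 0.007     ]
shift [106.9   3.1  -4.7] turn 0 j6 -1.14 tool y yaw 1.26 tilt -1.0
```

```bash
python3 - <<'E'
from h import *
from workcell import arm
w=load("w1.npz")
for i in range(2):
    o=arm.get_obs(); print(o["time_s"],o["tcp_pos"],o["qvel"].round(4)); plan(o,[.469,.109,.022]); 
    c=arm.camera("wrist")
    print(c["xyz"],w["xyz"], o["tcp_pos"])
E
```

```text
1.45 [0.47284546 0.10439162 0.12886665] [ 0.0918 -0.0405  0.0393  0.0117  0.0216  0.1382]
shift [106.9   3.3  -5.2] turn 0 j6 -1.14 tool y yaw 1.26 tilt -1.0
[0.39206741 0.13037766 0.25636148] [0.38935075 0.1336075  0.25746093] [0.47284546 0.10439162 0.12886665]
1.5 [0.47124474 0.10637697 0.1292685 ] [ 0.0771 -0.038   0.0381  0.0179  0.0222  0.074 ]
shift [107.3   1.9  -2.9] turn 0 j6 -1.13 tool y yaw 1.258 tilt -1.0
[0.39064568 0.13246291 0.25687678] [0.38935075 0.1336075  0.25746093] [0.47124474 0.10637697 0.1292685 ]
```

Request:
carry_out(rows=[[[35,0,0],0],[[70,0,0],0],[[95,0,0],0],[[108,0,0],0],[[113,0,0],0]])

```text
time_s: 1.97
tcp_pos: [0.4678, 0.1101, 0.0155]
orientation: [0.698, 0.108, 0.7, -0.109]
contact_force: [-0.4, -0.5, 0.5]
width: 1.0
```

Request:
carry_out(rows=[[[0,0,0],0],[[0,0,0],0],[[0,0,0],0],[[0,0,0],0]])

```text
time_s: 2.3
tcp_pos: [0.47, 0.1097, 0.0184]
orientation: [0.699, 0.109, 0.698, -0.108]
contact_force: [1.0, 0.1, -0.8]
width: 0.996
```

Request:
carry_out(rows=[[[0,0,0],0],[[0,0,0],0],[[0,0,0],0],[[0,0,0],0],[[0,0,0],0]], jaw=-1, squeeze=40)

```text
time_s: 2.72
tcp_pos: [0.4696, 0.1095, 0.0179]
orientation: [0.699, 0.109, 0.699, -0.109]
contact_force: [-3.2, -0.7, 10.2]
width: 0.52
```

Request:
carry_out(rows=[[[0,0,0],0],[[0,0,0],0],[[0,0,0],0],[[0,0,0],0],[[0,0,0],0]])

```text
time_s: 3.13
tcp_pos: [0.4696, 0.1095, 0.0179]
orientation: [0.699, 0.109, 0.699, -0.109]
contact_force: [-3.0, -0.2, 10.8]
width: 0.519
```

Request:
carry_out(rows=[[[-20,0,0],0],[[-60,0,0],0],[[-100,0,0],0],[[-140,0,0],0],[[-165,0,0],0]])

```text
time_s: 3.55
tcp_pos: [0.4701, 0.1096, 0.186]
orientation: [0.7, 0.109, 0.698, -0.108]
contact_force: [0.7, 0.4, -0.7]
width: 0.516
```

Request:
carry_out(rows=[[[0,-20,13],0],[[0,-50,32],0],[[0,-80,52],0],[[0,-110,71],0],[[0,-140,90],0]])

```text
time_s: 3.97
tcp_pos: [0.5127, -0.0529, 0.1824]
orientation: [0.699, 0.109, 0.699, -0.109]
contact_force: [0.9, 0.6, -1.8]
width: 0.514
```

Request:
carry_out(rows=[[[0,-30,19],0],[[0,-60,39],0],[[0,-80,51],0],[[0,-94,60],0],[[0,-102,65],0]])

```text
time_s: 4.38
tcp_pos: [0.5437, -0.1697, 0.1821]
orientation: [0.699, 0.109, 0.699, -0.109]
contact_force: [0.7, -0.2, -1.7]
width: 0.514
```

Request:
carry_out(rows=[[[0,0,0],0],[[0,0,0],0],[[0,0,0],0],[[0,0,0],0],[[0,0,0],0]])

```text
time_s: 4.8
tcp_pos: [0.5435, -0.1672, 0.1824]
orientation: [0.699, 0.108, 0.699, -0.108]
contact_force: [0.6, 0.4, -1.4]
width: 0.517
```

```bash
python3 look.py w2
```

```text
4.8 [ 0.5435 -0.1672  0.1824] [ 0.65  0.38 -1.42] 0.517 [-0.38  0.46  1.66  0.    1.02 -1.64]
```

View pics/w2.png

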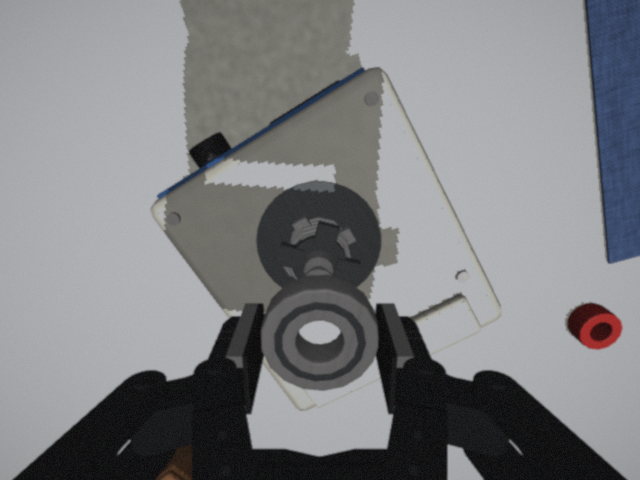

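```bash
python3 - <<'E'
from h import *
w=load("w2.npz"); g=cv2.cvtColor(w["color"],cv2.COLOR_BGR2GRAY); hsv=cv2.cvtColor(w["color"],cv2.COLOR_BGR2HSV)
# bright light through bore: contour
m=np.zeros_like(g); m[310:365,290:350]=g[310:365,290:350]>150
cs,_=cv2.findContours(m,0,2); c=max(cs,key=cv2.contourArea); print("bore visible",cv2.boundingRect(c),cv2.moments(c)["m10"]/cv2.moments(c)["m00"])
h=cv2.HoughCircles(cv2.medianBlur(g,3)[260:400,240:400],cv2.HOUGH_GRADIENT,1,5,param1=100,param2=20,minRadius=15,maxRadius=70)
print((h[0][:8]+[240,260,0]).round(1))
h=cv2.HoughCircles(cv2.medianBlur(g,3)[150:330,220:420],cv2.HOUGH_GRADIENT,1,5,param1=100,param2=20,minRadius=50,maxRadius=72)
print((h[0][:8]+[220,150,0]).round(1))
for u in [(321,332),(321,330)]: print("bearing",onz(w,u,.1814))
for u in [(319.5,238),(319.5,241)]: print("disc",onz(w,u,.07))
for z in (.133,.136,.14): print("head",onz(w,(319,266),z))
big=cv2.resize(w["color"][170:400,220:420],None,fx=2.6,fy=2.6,interpolation=cv2.INTER_CUBIC)
big=cv2.convertScaleAbs(big,alpha=1.6); cv2.imwrite("pics/w2c.png",big)
E
```

```text
bore visible (300, 321, 40, 23) 319.3229166666667
[[319.5 329.5  60.6]
 [329.5 339.5  48.1]
 [319.5 349.5  47.8]
 [322.5 333.5  56.1]
 [308.5 338.5  47.4]
 [312.5 335.5  52.7]
 [323.5 344.5  41.4]
 [320.5 354.5  52.5]]
[[317.5 241.5  61.5]
 [322.5 239.5  58.2]
 [319.5 247.5  67. ]
 [311.5 239.5  55.9]
 [323.5 234.5  68.1]
 [314.5 245.5  67. ]
 [306.5 240.5  50.4]
 [326.5 242.5  70.3]]
bearing [ 0.54066761 -0.16574443  0.1814    ]
bearing [ 0.53985243 -0.16548572  0.1814    ]
disc [ 0.54209134 -0.16670909  0.07      ]
disc [ 0.5440227  -0.16732468  0.07      ]
head [ 0.53478598 -0.16467522  0.133     ]
head [ 0.53356528 -0.16428386  0.136     ]
head [ 0.53193767 -0.16376205  0.14      ]
```

View pics/w2c.png

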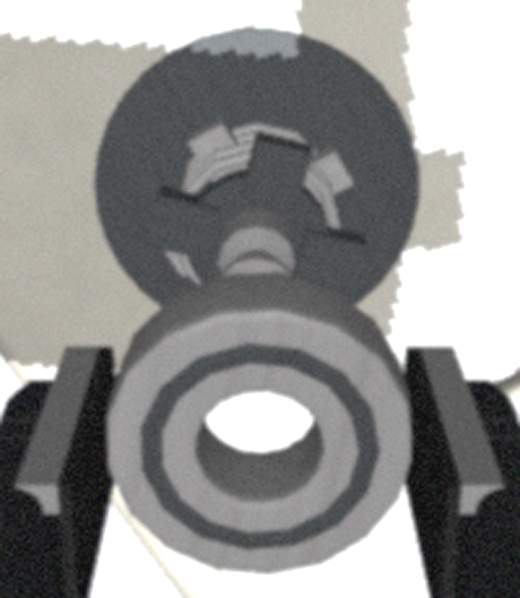

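```bash
python3 - <<'E'
from h import *
w=load("w2.npz")
for z in (.127,.129,.131,.133): 
    for u,dz in (((318.8,257),0),((318.8,267),.0025)):
        p=onz(w,u,z+dz); d=p-w["xyz"]; d[2]=0; d/=np.linalg.norm(d); print(z,u,(p+.008*d).round(4))
print(onz(w,(320,340.5),.1814))
for u in [(318.9,240),(318.9,241.5)]: print("disc",onz(w,u,.07))
E
```

```text
0.127 (318.8, 257) [ 0.5402 -0.1665  0.127 ]
0.127 (318.8, 267) [ 0.5443 -0.1678  0.1295]
0.129 (318.8, 257) [ 0.5395 -0.1663  0.129 ]
0.129 (318.8, 267) [ 0.5435 -0.1676  0.1315]
0.131 (318.8, 257) [ 0.5387 -0.166   0.131 ]
0.131 (318.8, 267) [ 0.5427 -0.1673  0.1335]
0.133 (318.8, 257) [ 0.5379 -0.1658  0.133 ]
0.133 (318.8, 267) [ 0.5418 -0.167   0.1355]
[ 0.54405306 -0.16721195  0.1814    ]
disc [ 0.54326148 -0.16748374  0.07      ]
disc [ 0.54422912 -0.16779268  0.07      ]
```

Request:
carry_out(rows=[[[8,-0.7,0.2],0],[[16,-0.7,0.2],0],[[24,-0.7,0.2],0],[[29,-0.7,0.2],0],[[31,-0.7,0.2],0]])

```text
time_s: 5.27
tcp_pos: [0.543, -0.1687, 0.1498]
orientation: [0.698, 0.109, 0.699, -0.109]
contact_force: [-0.1, 0.1, -1.0]
width: 0.519
```

Request:
carry_out(rows=[[[2,0,0],0],[[4,0,0],0],[[6,0,0],0],[[8,0,0],0],[[9,0,0],0]])

```text
time_s: 5.68
tcp_pos: [0.5434, -0.1687, 0.1421]
orientation: [0.699, 0.109, 0.699, -0.109]
contact_force: [-0.3, 1.5, -0.0]
width: 0.516
```

Request:
carry_out(rows=[[[0,0,0],0],[[0,0,0],0],[[0,0,0],0]])

```text
time_s: 5.93
tcp_pos: [0.5434, -0.1687, 0.1422]
orientation: [0.699, 0.109, 0.699, -0.109]
contact_force: [-1.8, 2.6, -2.7]
width: 0.52
```

Request:
carry_out(rows=[[[0,0.6,-0.5],0],[[0,0.6,-0.5],0],[[0,0.6,-0.5],0]])

```text
time_s: 6.18
tcp_pos: [0.5435, -0.1684, 0.1425]
orientation: [0.699, 0.109, 0.698, -0.109]
contact_force: [0.1, -0.4, -1.0]
width: 0.518
```

Request:
carry_out(rows=[[[3,0,0],0],[[6,0,0],0],[[9,0,0],0],[[12,0,0],0],[[14,0,0],0]])

```text
time_s: 6.6
tcp_pos: [0.5431, -0.1682, 0.1277]
orientation: [0.699, 0.109, 0.699, -0.109]
contact_force: [0.6, -0.3, -0.4]
width: 0.519
```

Request:
carry_out(rows=[[[1,0,0],0],[[2,0,0],0],[[3,0,0],0],[[4,0,0],0],[[4,0,0],0]])

```text
time_s: 7.02
tcp_pos: [0.5432, -0.1682, 0.1242]
orientation: [0.699, 0.109, 0.699, -0.109]
contact_force: [-0.4, -0.8, -1.5]
width: 0.522
```

Request:
carry_out(rows=[[[1,0,0],0],[[2,0,0],0],[[2.5,0,0],0],[[2.5,0,0],0]])

```text
time_s: 7.35
tcp_pos: [0.5432, -0.1682, 0.1217]
orientation: [0.699, 0.109, 0.699, -0.109]
contact_force: [0.1, -0.6, -1.7]
width: 0.515
```

Request:
carry_out(rows=[[[0.5,0,0],0],[[1,0,0],0],[[1,0,0],0],[[1,0,0],0]])

```text
time_s: 7.68
tcp_pos: [0.5433, -0.1682, 0.121]
orientation: [0.699, 0.109, 0.699, -0.109]
contact_force: [-2.1, -0.3, 2.2]
width: 0.516
```

Request:
carry_out(rows=[[[0,0,0],0],[[0,0,0],0],[[0,0,0],0],[[0,0,0],0],[[0,0,0],0]], jaw=1)

```text
time_s: 8.1
tcp_pos: [0.5433, -0.1682, 0.1207]
orientation: [0.699, 0.109, 0.699, -0.109]
contact_force: [0.8, -0.0, -0.2]
width: 0.999
```

Request:
carry_out(rows=[[[-5,0,0],0],[[-20,0,0],0],[[-45,0,0],0],[[-65,0,0],0],[[-75,0,0],0]])

```text
time_s: 8.52
tcp_pos: [0.5441, -0.1685, 0.1986]
orientation: [0.7, 0.108, 0.698, -0.109]
contact_force: [0.5, 0.5, 0.8]
width: 1.002
```

Request:
carry_out(rows=[[[0,20,-3],0],[[0,48,-7],0],[[0,78,-11],0],[[0,108,-16],0],[[0,138,-20],0]])

```text
time_s: 8.93
tcp_pos: [0.566, -0.0293, 0.1956]
orientation: [0.699, 0.109, 0.699, -0.109]
contact_force: [0.4, 0.2, -0.3]
width: 0.999
```

Request:
carry_out(rows=[[[0,30,-4],0],[[0,60,-9],0],[[0,90,-13],0],[[15,118,-18],0],[[35,134,-20],0]])

```text
time_s: 9.35
tcp_pos: [0.5886, 0.1059, 0.1616]
orientation: [0.7, 0.109, 0.698, -0.108]
contact_force: [0.4, -0.2, 0.8]
width: 0.999
```

Request:
carry_out(rows=[[[25,0,0],0],[[35,0,0],0],[[35,0,0],0],[[35,0,0],0],[[35,0,0],0]])

```text
time_s: 9.77
tcp_pos: [0.5885, 0.1026, 0.1271]
orientation: [0.699, 0.109, 0.698, -0.109]
contact_force: [0.6, -0.2, 1.3]
width: 1.0
```

```bash
python3 look.py w3; python3 - <<'E'
from h import *
from workcell import arm
c=arm.camera("top"); np.savez("top1.npz",**{k:np.array(v) for k,v in c.items()})
a=cv2.resize(c["color"][215:295,440:530],(400,356),interpolation=cv2.INTER_CUBIC)
w=cv2.resize(load("w3.npz")["color"],(400,300)); w=cv2.copyMakeBorder(w,0,56,0,0,0)
cv2.imwrite("pics/m3.png",np.hstack([cv2.convertScaleAbs(a,alpha=1.5),w]))
E
```

```text
9.7667 [0.5885 0.1026 0.1271] [ 0.58 -0.21  1.25] 1.0 [ 0.09  0.57  1.62 -0.    0.94 -1.17]
```

View pics/m3.png

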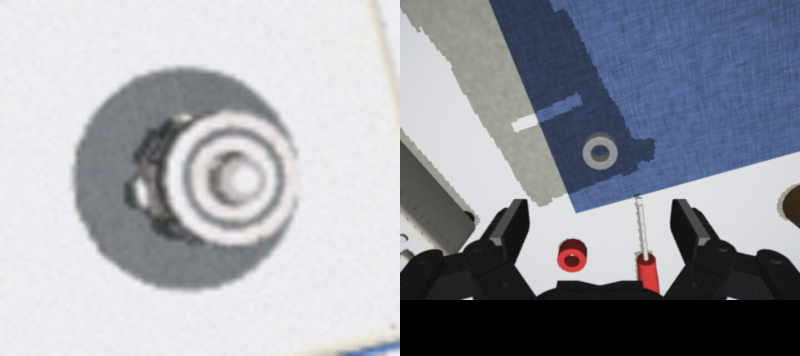

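```bash
python3 - <<'E'
from h import *
t=load("top1.npz"); print("bearing on seat",onz(t,(492.1,254.8),.120))
w=load("w3.npz"); im=w["color"].astype(int)
m=((im[...,2]>0.75*im[...,0])).astype(np.uint8); m[:205]=0; m[278:]=0; m[:,:285]=0; m[:,360:]=0
cs,_=cv2.findContours(m,0,2); c=max(cs,key=cv2.contourArea); e=cv2.fitEllipse(cv2.convexHull(c)); print(e,onz(w,e[0],.023),onz(w,(321.6,243),.023))
from workcell import arm
o=arm.get_obs(); print(o["tcp_pos"])
E
```

```text
bearing on seat [ 0.54302199 -0.16827084  0.12      ]
((319.7692565917969, 241.47804260253906), (57.609012603759766, 61.866268157958984), 179.81454467773438) [0.58668921 0.10343403 0.023     ] [0.58798545 0.10420528 0.023     ]
[0.58849287 0.10269675 0.12718636]
```

Request:
carry_out(rows=[[[30,0.6,-0.4],0],[[65,0.6,-0.4],0],[[90,0.6,-0.4],0],[[101,0.6,-0.4],0],[[105,0.6,-0.4],0]])

```text
time_s: 10.28
tcp_pos: [0.5872, 0.1035, 0.0198]
orientation: [0.698, 0.109, 0.699, -0.109]
contact_force: [-0.4, -0.9, -0.4]
width: 0.996
```

Request:
carry_out(rows=[[[0,0,0],0],[[0,0,0],0],[[0,0,0],0],[[0,0,0],0]])

```text
time_s: 10.62
tcp_pos: [0.5884, 0.1039, 0.0222]
orientation: [0.699, 0.109, 0.698, -0.109]
contact_force: [-0.1, -0.1, -0.1]
width: 1.001
```

Request:
carry_out(rows=[[[0,0,0],0],[[0,0,0],0],[[0,0,0],0],[[0,0,0],0],[[0,0,0],0]], jaw=-1, squeeze=40)

```text
time_s: 11.03
tcp_pos: [0.5877, 0.1039, 0.0213]
orientation: [0.699, 0.109, 0.699, -0.109]
contact_force: [-1.5, 0.7, 4.7]
width: 0.407
```

Request:
carry_out(rows=[[[0,0,0],0],[[0,0,0],0],[[0,0,0],0]])

```text
time_s: 11.28
tcp_pos: [0.5877, 0.1039, 0.0213]
orientation: [0.699, 0.109, 0.699, -0.109]
contact_force: [-2.3, -0.9, 4.7]
width: 0.41
```

```bash
python3 - <<'E'
from h import *
from workcell import arm
o=arm.get_obs(); p=o["tcp_pos"]; print(p,o["contact_force"],o["width"]); plan(o,[.5433,-.1682,p[2]+.175])
E
```

```text
[0.58769596 0.10385357 0.02125226] [-2.26343673 -0.89447488  4.67970447] 0.4097276307357605
shift [-175.  -272.7   40.4] turn 0 j6 -1.17 tool y yaw 1.262 tilt -1.0
```

Request:
carry_out(rows=[[[-20,0,0],0],[[-60,0,0],0],[[-100,0,0],0],[[-140,0,0],0],[[-175,0,0],0]])

```text
time_s: 11.7
tcp_pos: [0.5876, 0.1038, 0.1984]
orientation: [0.699, 0.109, 0.698, -0.109]
contact_force: [0.8, 0.3, -0.6]
width: 0.412
```

Request:
carry_out(rows=[[[0,-22,3],0],[[0,-52,8],0],[[0,-84,13],0],[[0,-116,17],0],[[0,-146,22],0]])

```text
time_s: 12.12
tcp_pos: [0.5635, -0.0434, 0.1958]
orientation: [0.699, 0.109, 0.699, -0.109]
contact_force: [0.2, 0.4, 0.2]
width: 0.412
```

Request:
carry_out(rows=[[[0,-34,5],0],[[0,-68,10],0],[[0,-96,14],0],[[0,-116,17],0],[[0,-126.7,18.4],0]])

```text
time_s: 12.53
tcp_pos: [0.5427, -0.1705, 0.1958]
orientation: [0.699, 0.109, 0.699, -0.109]
contact_force: [1.1, -0.1, -0.7]
width: 0.412
```

Request:
carry_out(rows=[[[0,0,0],0],[[0,0,0],0],[[0,0,0],0],[[0,0,0],0],[[0,0,0],0]])

```text
time_s: 12.95
tcp_pos: [0.5435, -0.1672, 0.1958]
orientation: [0.699, 0.108, 0.699, -0.108]
contact_force: [0.8, -0.3, 0.2]
width: 0.409
```

```bash
python3 look.py w4; python3 - <<'E'
from h import *
w=load("w4.npz")["color"]
cv2.imwrite("pics/w4c.png",cv2.convertScaleAbs(cv2.resize(w[180:400,220:420],None,fx=2.7,fy=2.7,interpolation=cv2.INTER_CUBIC),alpha=1.5))
E
```

```text
12.95 [ 0.5435 -0.1672  0.1958] [ 0.78 -0.27  0.24] 0.409 [-0.38  0.44  1.65  0.    1.05 -1.64]
```

View pics/w4c.png

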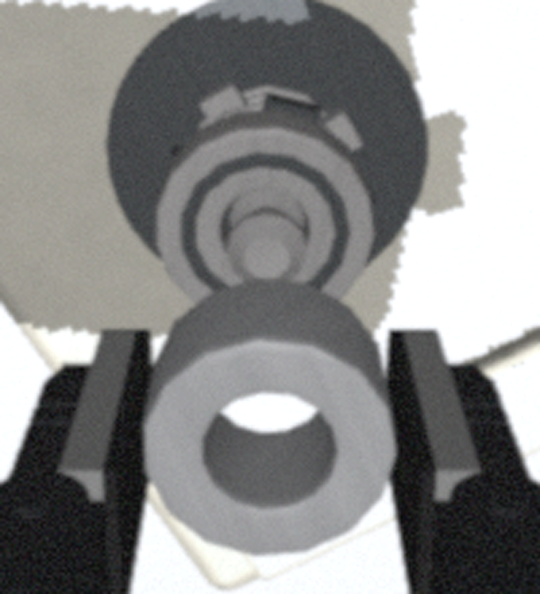

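```bash
python3 - <<'E'
from h import *
w=load("w4.npz"); P=lambda u,v,z:onz(w,(220+u/2.7,180+v/2.7),z)
s=P(269,446.5,.1975); print("spacer",s)
p=P(265.5,153,.12); d=p-w["xyz"]; d[2]=0; d/=np.linalg.norm(d); print("ring near edge pt",p)
for zt in (.133,.135,.137): print("head top",zt,P(267,252,zt))
p1,p2=P(158,235,.12),P(373,235,.12); print(np.linalg.norm(p1-p2))
p=P(265.5,127,.12); print("bearing from near edge",p+.023*d)
E
```

```text
spacer [ 0.54420764 -0.16747036  0.1975    ]
ring near edge pt [ 0.52899546 -0.16328162  0.12      ]
head top 0.133 [ 0.54408806 -0.16777244  0.133     ]
head top 0.135 [ 0.54323292 -0.16749791  0.135     ]
head top 0.137 [ 0.54237778 -0.16722337  0.137     ]
0.04408473676000078
bearing from near edge [ 0.54567722 -0.16876157  0.12      ]
```

Request:
carry_out(rows=[[[10,-0.4,0],0],[[22,-0.4,0],0],[[32,-0.4,0],0],[[38,-0.4,0],0],[[40,-0.4,0],0]])

```text
time_s: 13.42
tcp_pos: [0.5424, -0.1684, 0.1539]
orientation: [0.698, 0.109, 0.7, -0.109]
contact_force: [-0.9, -0.2, -0.7]
width: 0.412
```

Request:
carry_out(rows=[[[2,0,0],0],[[4,0,0],0],[[6,0,0],0],[[8,0,0],0],[[9,0,0],0]])

```text
time_s: 13.83
tcp_pos: [0.5431, -0.1686, 0.1468]
orientation: [0.699, 0.109, 0.699, -0.109]
contact_force: [0.8, 0.2, -0.6]
width: 0.409
```

Request:
carry_out(rows=[[[1,0,0],0],[[2,0,0],0],[[3,0,0],0],[[4,0,0],0],[[4,0,0],0]])

```text
time_s: 14.25
tcp_pos: [0.5431, -0.1686, 0.1426]
orientation: [0.699, 0.109, 0.699, -0.109]
contact_force: [-0.3, 0.3, -0.0]
width: 0.408
```

Request:
carry_out(rows=[[[1,0,0],0],[[2,0,0],0],[[3,0,0],0],[[3.5,0,0],0],[[3.5,0,0],0]])

```text
time_s: 14.67
tcp_pos: [0.5431, -0.1686, 0.1391]
orientation: [0.699, 0.109, 0.699, -0.109]
contact_force: [-1.0, 1.8, -1.1]
width: 0.409
```

Request:
carry_out(rows=[[[0.5,0,0],0],[[1,0,0],0],[[1,0,0],0],[[1,0,0],0]])

```text
time_s: 15.0
tcp_pos: [0.5431, -0.1686, 0.1383]
orientation: [0.699, 0.109, 0.699, -0.109]
contact_force: [-0.8, 1.6, -0.1]
width: 0.411
```

Request:
carry_out(rows=[[[0.5,0,0],0],[[0.5,0,0],0],[[0.5,0,0],0]])

```text
time_s: 15.25
tcp_pos: [0.5431, -0.1686, 0.1379]
orientation: [0.699, 0.109, 0.699, -0.109]
contact_force: [-1.3, 1.3, 2.9]
width: 0.407
```

Request:
carry_out(rows=[[[0,0,0],0],[[0,0,0],0],[[0,0,0],0],[[0,0,0],0],[[0,0,0],0]], jaw=1)

```text
time_s: 15.67
tcp_pos: [0.5431, -0.1687, 0.1377]
orientation: [0.699, 0.109, 0.699, -0.109]
contact_force: [-0.0, -0.3, 0.6]
width: 0.997
```

Request:
carry_out(rows=[[[-5,0,0],0],[[-20,0,0],0],[[-45,0,0],0],[[-65,0,0],0],[[-75,0,0],0]])

```text
time_s: 16.08
tcp_pos: [0.5439, -0.169, 0.2156]
orientation: [0.7, 0.108, 0.698, -0.109]
contact_force: [-0.1, 0.5, 0.2]
width: 0.994
```

Request:
carry_out(rows=[[[0,20,-11],0],[[0,48,-27],0],[[0,76,-43],0],[[0,104,-59],0],[[0,132,-75],0]])

```text
time_s: 16.5
tcp_pos: [0.5111, -0.0188, 0.2126]
orientation: [0.699, 0.109, 0.699, -0.109]
contact_force: [-0.4, 0.2, 0.2]
width: 0.998
```

Request:
carry_out(rows=[[[0,28,-16],0],[[0,56,-32],0],[[0,84,-48],0],[[0,112,-64],0],[[0,140,-80],0]])

```text
time_s: 16.92
tcp_pos: [0.4774, 0.139, 0.2127]
orientation: [0.699, 0.109, 0.699, -0.109]
contact_force: [1.3, -0.3, -0.4]
width: 1.002
```

Request:
carry_out(rows=[[[0,28,-16],0],[[0,56,-32],0],[[0,84,-48],0],[[0,103,-59],0],[[0,109,-62],0]])

```text
time_s: 17.33
tcp_pos: [0.4512, 0.2628, 0.2126]
orientation: [0.699, 0.108, 0.699, -0.108]
contact_force: [0.7, -0.7, 0.1]
width: 0.996
```

Request:
carry_out(rows=[[[5,0,0],0.12],[[10,0,0],0.24],[[15,0,0],0.36],[[20,0,0],0.48],[[25,0,0],0.6]])

```text
time_s: 17.75
tcp_pos: [0.4523, 0.2596, 0.1874]
orientation: [0.634, 0.312, 0.634, -0.312]
contact_force: [-0.2, -0.5, -0.2]
width: 0.996
```

Request:
carry_out(rows=[[[5,0,0],0.12],[[10,0,0],0.24],[[15,0,0],0.36],[[20,0,0],0.48],[[25,0,0],0.6]])

```text
time_s: 18.17
tcp_pos: [0.4523, 0.2595, 0.1624]
orientation: [0.514, 0.486, 0.514, -0.486]
contact_force: [0.3, 0.3, 1.3]
width: 1.0
```

Request:
carry_out(rows=[[[5,0,0],0.12],[[10,0,0],0.24],[[15,0,0],0.36],[[20,0,0],0.48],[[25,0,0],0.6]])

```text
time_s: 18.58
tcp_pos: [0.4523, 0.2595, 0.1374]
orientation: [-0.347, -0.616, -0.347, 0.616]
contact_force: [0.7, -0.4, 0.1]
width: 0.998
```

Request:
carry_out(rows=[[[0,0,0],0.12],[[0,0,0],0.12],[[0,0,0],0.12],[[0,0,0],0.12]])

```text
time_s: 18.92
tcp_pos: [0.4523, 0.26, 0.1379]
orientation: [0.313, 0.634, 0.313, -0.634]
contact_force: [0.8, 0.3, 0.2]
width: 1.001
```

```bash
python3 look.py w5; python3 - <<'E'
from h import *
from workcell import arm
c=arm.camera("top"); np.savez("top2.npz",**{k:np.array(v) for k,v in c.items()})
a=cv2.resize(c["color"][215:295,440:530],(320,284),interpolation=cv2.INTER_CUBIC)
w=cv2.resize(load("w5.npz")["color"],(480,360)); a=cv2.copyMakeBorder(cv2.convertScaleAbs(a,alpha=1.5),0,76,0,0,0)
cv2.imwrite("pics/m5.png",np.hstack([a,w]))
o=arm.get_obs(); plan(o,[.452,.26,.13],-.657)
E
```

```text
18.9167 [0.4523 0.26   0.1379] [0.77 0.34 0.2 ] 1.001 [ 0.43  0.44  1.82 -0.    0.88  1.09]
shift [ 7.9 -0.2  0.3] turn 0.002 j6 1.09 tool y yaw -0.655 tilt -1.0
```

View pics/m5.png

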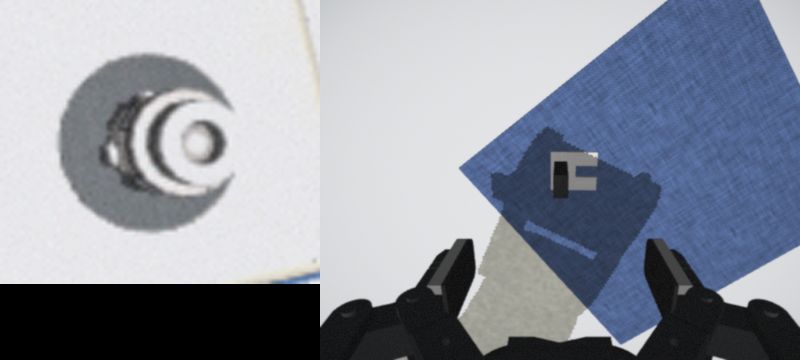

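```bash
python3 - <<'E'
from h import *
w=load("w5.npz"); im=w["color"].astype(int)
sub=im[190:275,295:385]
m=((sub[...,2]>0.8*sub[...,0])).astype(np.uint8)
dark=(sub.max(2)<45).astype(np.uint8)
cs,_=cv2.findContours(m|dark,0,2); c=max(cs,key=cv2.contourArea)
x,y,ww,hh=cv2.boundingRect(c); print("all",x+295,y+190,ww,hh, cv2.minAreaRect(c))
cs,_=cv2.findContours(dark,0,2); c=max(cs,key=cv2.contourArea); x,y,ww,hh=cv2.boundingRect(c); print("dark",x+295,y+190,ww,hh)
# washer plate corners in world -> in tool-aligned coords
M=rot([.313,.634,.313,-.634]); T=np.array([.4523,.26,0])
for u in [(308,203),(369,203),(308,253),(369,253)]: 
    p=onz(w,u,.007); print(u,p.round(4),(M.T@(p-T)*1e3)[1:].round(1))
for u in [(x+295,y+190+hh-1),(x+295+ww,y+190+hh-1)]:
    p=onz(w,u,.047); print("post top far edge",(M.T@(p-T)*1e3)[1:].round(1))
cv2.imwrite("pics/w5c.png",cv2.convertScaleAbs(cv2.resize(w["color"][190:275,295:385],None,fx=6.5,fy=6.5,interpolation=cv2.INTER_CUBIC),alpha=1.8))
E
```

```text
all 307 201 64 63 ((43.5, 42.0), (62.0, 63.0), 90.0)
dark 312 216 18 48
(308, 203) [0.4585 0.2803 0.007 ] [ -7.4 -19.9]
(369, 203) [0.4907 0.2556 0.007 ] [ 33.2 -19.8]
(308, 253) [0.4365 0.2522 0.007 ] [-7.8 15.8]
(369, 253) [0.4701 0.2264 0.007 ] [34.6 15.8]
post top far edge [-4.3  6.6]
post top far edge [6.4 6.6]
```

View pics/w5c.png

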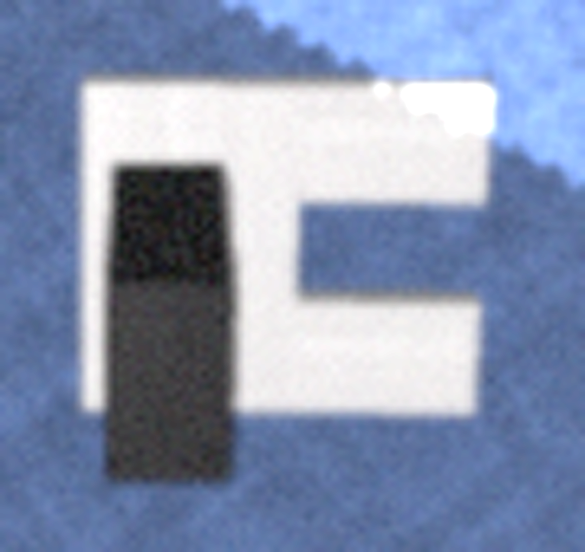

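Request:
carry_out(rows=[[[0,1,-2.2],0],[[30,1,-2.2],0],[[65,1,-2.2],0],[[92,1,-2.2],0],[[104,1,-2.2],0]])

```text
time_s: 19.43
tcp_pos: [0.453, 0.2608, 0.0309]
orientation: [-0.312, -0.633, -0.312, 0.636]
contact_force: [-0.2, -0.3, -0.9]
width: 1.0
```

Request:
carry_out(rows=[[[0,0,0],0],[[0,0,0],0],[[0,0,0],0],[[0,0,0],0]])

```text
time_s: 19.77
tcp_pos: [0.4552, 0.2619, 0.0354]
orientation: [0.312, 0.636, 0.312, -0.634]
contact_force: [0.2, -0.2, -0.6]
width: 0.997
```

Request:
carry_out(rows=[[[0,0,0],0],[[0,0,0],0],[[0,0,0],0],[[0,0,0],0],[[0,0,0],0]], jaw=-1, squeeze=100)

```text
time_s: 20.18
tcp_pos: [0.4543, 0.2614, 0.0339]
orientation: [0.312, 0.635, 0.312, -0.635]
contact_force: [-0.2, 0.2, -0.6]
width: 0.308
```

Request:
carry_out(rows=[[[0,0,0],0],[[0,0,0],0],[[0,0,0],0],[[0,0,0],0],[[0,0,0],0]])

```text
time_s: 20.6
tcp_pos: [0.4544, 0.2615, 0.0341]
orientation: [0.312, 0.635, 0.312, -0.635]
contact_force: [-0.5, 0.0, 5.4]
width: 0.12
```

```bash
python3 - <<'E'
from h import *
from workcell import arm
o=arm.get_obs(); p=o["tcp_pos"]; M=rot(o["orientation"]); print(p,o["contact_force"],o["width"],M.round(4))
A=np.array([.5436,-.168,0]); x=M[:,1]; print("washer x",x)
plan(o,A-x*(.019+.030)+[0,0,p[2]+.155])
E
```

```text
[0.45442127 0.26148367 0.03407959] [-0.51798425  0.03231239  5.39468234] 0.12013987640178338 [[ 3.000e-04  7.912e-01 -6.115e-01]
 [ 1.000e-04 -6.115e-01 -7.912e-01]
 [-1.000e+00  1.000e-04 -3.000e-04]]
washer x [ 7.91222344e-01 -6.11528566e-01  1.22528932e-04]
shift [-155.   284.2  285.2] turn 0 j6 1.09 tool y yaw -0.658 tilt -1.0
```

Request:
carry_out(rows=[[[-15,0,0],0],[[-50,0,0],0],[[-90,0,0],0],[[-130,0,0],0],[[-155,0,0],0]])

```text
time_s: 21.02
tcp_pos: [0.4549, 0.2617, 0.1924]
orientation: [0.312, 0.636, 0.312, -0.634]
contact_force: [1.1, 0.1, -0.0]
width: 0.12
```

Request:
carry_out(rows=[[[0,10,10],0],[[0,28,28],0],[[0,48,48],0],[[0,70,70],0],[[0,92,92],0]])

```text
time_s: 21.43
tcp_pos: [0.4706, 0.1312, 0.1887]
orientation: [-0.312, -0.635, -0.312, 0.635]
contact_force: [0.6, 0.5, -0.3]
width: 0.12
```

Request:
carry_out(rows=[[[0,23,23],0],[[0,46,46],0],[[0,69,69],0],[[0,92,92],0],[[0,115,115],0]])

```text
time_s: 21.85
tcp_pos: [0.4913, -0.0306, 0.1887]
orientation: [-0.312, -0.635, -0.312, 0.635]
contact_force: [0.5, -0.0, -0.2]
width: 0.119
```

Request:
carry_out(rows=[[[0,22,22],0],[[0,44,44],0],[[0,60,61],0],[[0,72,73],0],[[0,77,78],0]])

```text
time_s: 22.27
tcp_pos: [0.5047, -0.1398, 0.1886]
orientation: [-0.311, -0.635, -0.311, 0.635]
contact_force: [-0.6, 0.7, -0.2]
width: 0.117
```

Request:
carry_out(rows=[[[0,0,0],0],[[0,0,0],0],[[0,0,0],0],[[0,0,0],0],[[0,0,0],0]])

```text
time_s: 22.68
tcp_pos: [0.5047, -0.1369, 0.1888]
orientation: [-0.312, -0.635, -0.312, 0.635]
contact_force: [-0.3, -1.4, -1.2]
width: 0.119
```

```bash
python3 look.py w6; python3 - <<'E'
from h import *
from workcell import arm
w=load("w6.npz")["color"]; 
a=cv2.convertScaleAbs(cv2.resize(w[190:430,210:460],(600,576),interpolation=cv2.INTER_CUBIC),alpha=1.5); cv2.imwrite("pics/w6c.png",a)
E
```

```text
22.6833 [ 0.5047 -0.1369  0.1888] [-0.28 -1.4  -1.19] 0.119 [-0.35  0.37  1.78  0.    0.99  0.3 ]
```

View pics/w6c.png

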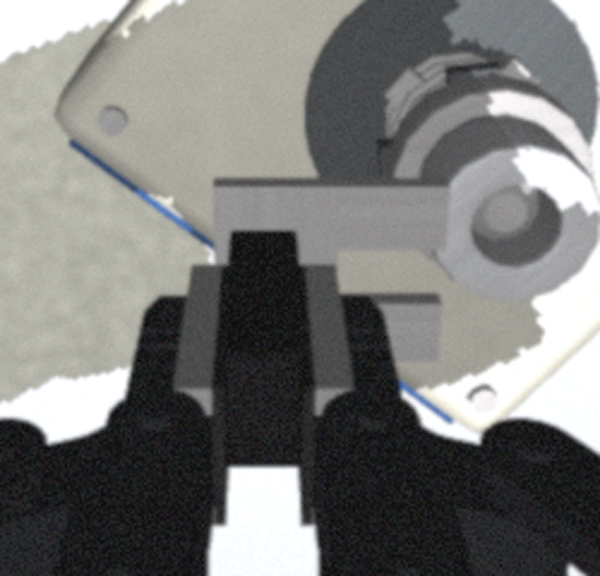

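```bash
python3 - <<'E'
from h import *
w=load("w6.npz"); M=rot([.312,.635,.312,-.635]); T=np.array([.5047,-.1369,.1888])
P=lambda u,v,z:onz(w,(210+u/2.4,190+v/2.4),z)
def pr(n,p): print(n,p.round(4),(M.T@(p-T)*1e3).round(1))
pr("slot end mid",P(441,276.5,.1618)); pr("outer mid",P(441,273.5,.1618))
pr("spacer",P(516,223,.140)); pr("bore",P(516,225,.14))
for z in (.133,.135): pr("head top",P(507,211,z))
pr("axis",np.array([.5436,-.168,.14]))
E
```

```text
slot end mid [ 0.5305 -0.1566  0.1618] [27.  32.5 -0.2]
outer mid [ 0.5309 -0.1561  0.1618] [27.  32.4 -0.8]
spacer [ 0.5458 -0.168   0.14  ] [48.8 51.5 -0.5]
bore [ 0.5455 -0.1684  0.14  ] [48.8 51.6 -0. ]
head top [ 0.5454 -0.1684  0.133 ] [55.8 51.4  0.1]
head top [ 0.5455 -0.1673  0.135 ] [53.8 50.9 -0.8]
axis [ 0.5436 -0.168   0.14  ] [48.8 49.8  0.8]
```

Request:
carry_out(rows=[[[2,3,0.1],0],[[5,6,0.2],0],[[9,9,0.3],0],[[12,10.3,0.3],0],[[14,10.3,0.3],0]])

```text
time_s: 23.15
tcp_pos: [0.5127, -0.1445, 0.1741]
orientation: [-0.311, -0.635, -0.312, 0.635]
contact_force: [-0.1, 0.1, -0.7]
width: 0.123
```

Request:
carry_out(rows=[[[1,0,0],0],[[2,0,0],0],[[3,0,0],0],[[4,0,0],0],[[5,0,0],0]])

```text
time_s: 23.57
tcp_pos: [0.5127, -0.1443, 0.17]
orientation: [0.312, 0.635, 0.312, -0.635]
contact_force: [-1.1, 0.6, 2.5]
width: 0.119
```

Request:
carry_out(rows=[[[1,0,0],0],[[2,0,0],0],[[3,0,0],0],[[3,0,0],0]])

```text
time_s: 23.9
tcp_pos: [0.5127, -0.1443, 0.1668]
orientation: [0.312, 0.635, 0.312, -0.635]
contact_force: [-1.0, 0.1, 3.4]
width: 0.121
```

Request:
carry_out(rows=[[[0.8,0,0],0],[[1.6,0,0],0],[[2.4,0,0],0],[[3.2,0,0],0],[[4,0,0],0]])

```text
time_s: 24.32
tcp_pos: [0.5127, -0.1443, 0.1628]
orientation: [0.312, 0.635, 0.312, -0.635]
contact_force: [-1.8, 0.9, 4.6]
width: 0.121
```

Request:
carry_out(rows=[[[0.7,0,0],0],[[1.4,0,0],0],[[2.1,0,0],0],[[2.8,0,0],0],[[2.8,0,0],0]])

```text
time_s: 24.73
tcp_pos: [0.5127, -0.1443, 0.1599]
orientation: [0.312, 0.635, 0.312, -0.635]
contact_force: [-2.0, 1.6, 4.4]
width: 0.121
```

Request:
carry_out(rows=[[[0.4,-1,0],0],[[0.8,-1,0],0],[[1.2,-1,0],0],[[1.6,-1,0],0],[[2,-1,0],0]])

```text
time_s: 25.15
tcp_pos: [0.5125, -0.1441, 0.1583]
orientation: [0.312, 0.635, 0.311, -0.634]
contact_force: [0.3, -0.8, 5.3]
width: 0.118
```

Request:
carry_out(rows=[[[0.3,0,0],0],[[0.6,0,0],0],[[0.9,0,0],0],[[0.9,0,0],0]])

```text
time_s: 25.48
tcp_pos: [0.5124, -0.1441, 0.1574]
orientation: [0.312, 0.635, 0.311, -0.634]
contact_force: [0.8, -1.5, 6.3]
width: 0.119
```

Request:
carry_out(rows=[[[0.3,0,0],0],[[0.6,0,0],0],[[0.9,0,0],0],[[0.9,0,0],0]])

```text
time_s: 25.82
tcp_pos: [0.5125, -0.1441, 0.1566]
orientation: [0.312, 0.635, 0.311, -0.634]
contact_force: [0.4, -1.2, 6.0]
width: 0.122
```

Request:
carry_out(rows=[[[0.3,0,0],0],[[0.6,0,0],0],[[0.9,0,0],0],[[1.2,0,0],0],[[1.2,0,0],0]])

```text
time_s: 26.23
tcp_pos: [0.5125, -0.1441, 0.1554]
orientation: [0.312, 0.635, 0.311, -0.634]
contact_force: [-0.2, -0.4, 6.1]
width: 0.12
```

Request:
carry_out(rows=[[[0.3,0,0],0],[[0.6,0,0],0],[[0.9,0,0],0],[[0.9,0,0],0],[[0.9,0,0],0]])

```text
time_s: 26.65
tcp_pos: [0.5125, -0.1441, 0.1545]
orientation: [0.312, 0.635, 0.311, -0.634]
contact_force: [-0.4, -1.6, 5.6]
width: 0.125
```

Request:
carry_out(rows=[[[0.3,0,0],0],[[0.6,0,0],0],[[0.9,0,0],0],[[0.9,0,0],0],[[0.9,0,0],0]])

```text
time_s: 27.07
tcp_pos: [0.5125, -0.1441, 0.1536]
orientation: [0.312, 0.635, 0.311, -0.634]
contact_force: [0.5, -1.5, 5.0]
width: 0.121
```

Request:
carry_out(rows=[[[0.3,0,0],0],[[0.6,0,0],0],[[0.6,0,0],0],[[0.6,0,0],0]])

```text
time_s: 27.4
tcp_pos: [0.5125, -0.1441, 0.1531]
orientation: [0.312, 0.635, 0.311, -0.634]
contact_force: [0.4, -0.6, 7.9]
width: 0.119
```

Request:
carry_out(rows=[[[0.3,0,0],0],[[0.4,0,0],0],[[0.4,0,0],0],[[0.4,0,0],0]])

```text
time_s: 27.73
tcp_pos: [0.5125, -0.1441, 0.153]
orientation: [0.312, 0.635, 0.311, -0.634]
contact_force: [-1.3, -0.3, 11.3]
width: 0.119
```

Request:
carry_out(rows=[[[0.2,0,0],0],[[0.3,0,0],0],[[0.3,0,0],0],[[0.3,0,0],0]])

```text
time_s: 28.07
tcp_pos: [0.5126, -0.1441, 0.153]
orientation: [0.312, 0.635, 0.311, -0.634]
contact_force: [-2.8, -0.3, 13.3]
width: 0.12
```

Request:
carry_out(rows=[[[0.2,0,0],0],[[0.2,0,0],0],[[0.2,0,0],0],[[0.2,0,0],0],[[0.2,0,0],0]])

```text
time_s: 28.48
tcp_pos: [0.5126, -0.1441, 0.1529]
orientation: [0.312, 0.635, 0.311, -0.634]
contact_force: [-4.3, 0.3, 15.3]
width: 0.123
```

Request:
carry_out(rows=[[[0,0,0],0],[[0,0,0],0],[[0,0,0],0]])

```text
time_s: 28.73
tcp_pos: [0.5126, -0.1441, 0.1529]
orientation: [0.312, 0.635, 0.311, -0.634]
contact_force: [-4.0, 0.2, 15.7]
width: 0.115
```

Request:
carry_out(rows=[[[-0.3,0,0],0],[[-0.3,1,0],0],[[-0.3,2,0],0],[[-0.3,3,0],0],[[-0.3,4,0],0]])

```text
time_s: 29.15
tcp_pos: [0.5149, -0.1457, 0.1531]
orientation: [0.311, 0.635, 0.312, -0.635]
contact_force: [-8.4, 6.5, 20.5]
width: 0.119
```

Request:
carry_out(rows=[[[0,1,0],0],[[0,2,0],0],[[0,3,0],0],[[0,3,0],0]])

```text
time_s: 29.48
tcp_pos: [0.5173, -0.1476, 0.1531]
orientation: [0.311, 0.635, 0.312, -0.635]
contact_force: [-7.4, 5.6, 19.1]
width: 0.122
```

Request:
carry_out(rows=[[[-0.5,0,0],0],[[-0.7,1,0],0],[[-0.7,2,0],0],[[-0.7,3,0],0],[[-0.7,3,0],0]])

```text
time_s: 29.9
tcp_pos: [0.5198, -0.1496, 0.1532]
orientation: [0.312, 0.635, 0.312, -0.635]
contact_force: [-3.6, 3.4, 11.7]
width: 0.12
```

Request:
carry_out(rows=[[[0,1,0],0],[[0,2,0],0],[[0,3,0],0],[[0,3,0],0]])

```text
time_s: 30.23
tcp_pos: [0.5221, -0.1514, 0.1532]
orientation: [-0.311, -0.635, -0.312, 0.635]
contact_force: [-4.0, 3.9, 11.1]
width: 0.122
```

Request:
carry_out(rows=[[[0,1,0],0],[[0,2,0],0],[[0,3,0],0],[[0,4,0],0],[[0,5,0],0]])

```text
time_s: 30.65
tcp_pos: [0.5259, -0.1544, 0.1532]
orientation: [-0.311, -0.635, -0.312, 0.635]
contact_force: [-4.7, 4.3, 12.1]
width: 0.123
```

Request:
carry_out(rows=[[[0,1,0],0],[[0,2,0],0],[[0,3,0],0],[[0,3,0],0]])

```text
time_s: 30.98
tcp_pos: [0.5284, -0.1563, 0.1533]
orientation: [-0.311, -0.635, -0.312, 0.635]
contact_force: [-4.4, 3.6, 11.8]
width: 0.119
```

```bash
python3 look.py w7; python3 - <<'E'
from h import *
w=load("w7.npz")["color"]; 
a=cv2.convertScaleAbs(cv2.resize(w[190:430,210:460],(600,576),interpolation=cv2.INTER_CUBIC),alpha=1.5); cv2.imwrite("pics/w7c.png",a)
E
```

```text
30.9833 [ 0.5284 -0.1563  0.1533] [-4.39  3.57 11.79] 0.119 [-0.37  0.47  1.73  0.    0.94  0.29]
```

Request:
carry_out(rows=[[[0,0.5,0],0],[[0,1,0],0],[[0,1,0],0]])

```text
time_s: 31.28
tcp_pos: [0.5291, -0.1568, 0.1532]
orientation: [-0.311, -0.635, -0.312, 0.635]
contact_force: [-4.9, 3.3, 11.8]
width: 0.12
```

Request:
carry_out(rows=[[[0,0.5,0],0],[[0,0.8,0],0],[[0,0.8,0],0]])

```text
time_s: 31.53
tcp_pos: [0.5297, -0.1573, 0.1532]
orientation: [-0.311, -0.635, -0.312, 0.635]
contact_force: [-6.2, 4.4, 12.6]
width: 0.12
```

Request:
carry_out(rows=[[[0,0.5,0],0],[[0,0.8,0],0],[[0,0.8,0],0]])

```text
time_s: 31.78
tcp_pos: [0.5303, -0.1578, 0.1533]
orientation: [-0.311, -0.635, -0.312, 0.635]
contact_force: [-4.4, 5.6, 12.8]
width: 0.116
```

Request:
carry_out(rows=[[[0,0.5,0],0],[[0,0.8,0],0],[[0,0.8,0],0]])

```text
time_s: 32.03
tcp_pos: [0.5305, -0.1579, 0.1532]
orientation: [-0.311, -0.634, -0.312, 0.635]
contact_force: [-8.5, 5.6, 15.7]
width: 0.119
```

Request:
carry_out(rows=[[[0,-0.7,0],0],[[-0.3,-1.5,0],0],[[-0.6,-1.8,0],0],[[-0.9,-1.8,0],0]])

```text
time_s: 32.37
tcp_pos: [0.5302, -0.1577, 0.154]
orientation: [0.312, 0.635, 0.311, -0.634]
contact_force: [-0.1, -1.3, 6.5]
width: 0.118
```

Request:
carry_out(rows=[[[-0.4,0,0],0],[[-0.8,0,0],0],[[-1.2,0,0],0],[[-1.2,0,0],0]])

```text
time_s: 32.7
tcp_pos: [0.5302, -0.1577, 0.1552]
orientation: [0.312, 0.635, 0.311, -0.634]
contact_force: [1.1, 0.3, 7.0]
width: 0.12
```

Request:
carry_out(rows=[[[-0.3,0,0],0],[[-0.6,0,0],0],[[-0.6,0,0],0]])

```text
time_s: 32.95
tcp_pos: [0.5302, -0.1577, 0.1553]
orientation: [0.312, 0.635, 0.311, -0.634]
contact_force: [4.4, -1.5, -0.2]
width: 0.117
```

Request:
carry_out(rows=[[[0,0,0],0],[[0,0,0],0],[[0,0,0],0],[[0,0,0],0],[[0,0,0],0]], jaw=0)

```text
time_s: 33.37
tcp_pos: [0.5296, -0.1575, 0.1553]
orientation: [-0.312, -0.635, -0.312, 0.635]
contact_force: [-0.4, 0.3, -0.6]
width: 0.5
```

Request:
carry_out(rows=[[[-5,0,0],0],[[-20,0,0],0],[[-50,0,0],0],[[-80,0,0],0],[[-100,0,0],0]])

```text
time_s: 33.78
tcp_pos: [0.5302, -0.1576, 0.2585]
orientation: [0.312, 0.635, 0.311, -0.634]
contact_force: [-0.2, 0.4, -0.7]
width: 0.502
```

Request:
carry_out(rows=[[[0,0,0],0],[[0,0,0],0],[[0,0,0],0],[[0,0,0],0]])

```text
time_s: 34.12
tcp_pos: [0.5293, -0.1573, 0.2543]
orientation: [-0.311, -0.634, -0.312, 0.635]
contact_force: [-0.1, 0.2, 0.3]
width: 0.503
```

```bash
python3 look.py w8; python3 - <<'E'
from h import *
from workcell import arm
s=arm.camera("side"); t=arm.camera("top")
np.savez("s9.npz",**{k:np.array(v) for k,v in s.items()});np.savez("t9.npz",**{k:np.array(v) for k,v in t.items()})
f=lambda a:cv2.convertScaleAbs(cv2.resize(a,(400,300),interpolation=cv2.INTER_CUBIC),alpha=1.4)
A=f(s["color"][320:380,385:465]);B=f(t["color"][225:285,450:530]);C=f(load("w8.npz")["color"]);D=f(t["color"])
cv2.imwrite("pics/m9.png",np.vstack([np.hstack([A,B]),np.hstack([C,D])]))
E
```

```text
34.1167 [ 0.5293 -0.1573  0.2543] [-0.11  0.19  0.34] 0.503 [-0.37  0.35  1.63 -0.    1.16  0.28]
```

View pics/m9.png

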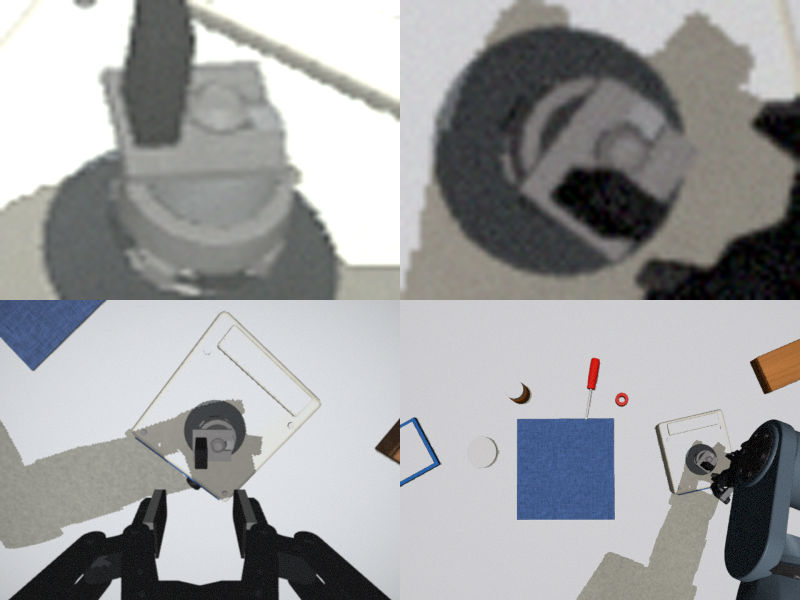

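```bash
python3 -c "
from workcell import arm
print(arm.sign_off(), arm.get_obs()['time_s'])"
```

```text
the job is handed in; nothing more can be done
the job is handed in; nothing more can be done
```

The drive head is rebuilt and handed in at about 34 s of the 72 s allowed. Sign-off gives no verdict, so the checks below are my own.

**What I did:** I put the bearing on the spring seat and the plain aluminium spacer on top of it, leaving the red ring alone. With the slotted washer I pressed the stack down about 18 mm until it stopped rigidly. I held about 15.5 N there for over half a second. Then I slid the washer into the groove until it met the core, eased up until it came against the head, and let go.

**Last checks:**
- The final pictures show the washer flat under the spindle head on the spacer and bearing. The gripper is clear, and the jar, dish and screwdriver have not visibly moved.
- As the washer rose against the head, the wrist force fell from about 7 N to 0, so the spring is now holding the stack.

**What disagreed or was not checked:**
- During the first part of the slide the wrist force briefly rose to about 20.5 N. I eased it to about 12 N. The bearing's own contact force is not measured, and the wrist readings stayed under the 25 N limit.
- My camera estimates of the spindle axis differed by 1–2 mm. I settled the final fit by feel.
- I did not measure the final slot position. From where the slide stopped, it should be about 1 mm off the axis.

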